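# Count along the kiln-prop rack and push the prop into the third gap

## Task

With the gripper's fingers closed, press the sprung rail along the back of the kiln-prop rack lightly down and run the fingertips along it from the first gap at the red end to the third gap, and no farther. Then push the terracotta kiln prop along the table into that third gap, lengthwise, until it is fully home against the back board, without lifting or tipping it. Leave the other props, the jar and the tool pot where they are, and finish clear of everything.

Things in the scene. Friction and masses are not known exactly. Their poses are not given: they have to be found in the camera images.
- rack: Fixed plywood rack, open to the robot. Origin: on the table, half-way along, at the near face of the back board (36 mm high, x = 0 to 20 mm). x points into the gaps (away from the robot), y along the rack to the left. Six gaps centred at y = +130, +78, +26, -26, -78, -130 mm. Some hold a cream or grey prop and still count as gaps; the third from either end is empty.
- rack_mouth (a point): Middle of the open front: on the table, on the line of the dividers' noses, 65 mm in front of the back board (rack x = -65 mm, y = 0, on the middle divider). Each gap is 44 mm wide between dividers 8 mm thick (pitch 52 mm), 40 mm high, with round noses. There is no floor: props slide on the table itself.
- rail (a joint): The sprung rail above the back board (rack x = 10 mm): how far it is pressed down, in m, 0 at rest to 0.010 (stop). The spring takes about 1.5 N at first and 5 N more over the full 10 mm; it rises again when let go. 2 to 6 mm down is a good light press. At rest its top is 60 mm above the table.
- rail_mid (a point): Middle of the rail's top face, 60 mm above the table at rest (sinks with the rail). Aluminium bar 312 mm long (rack's y), 14 mm wide, with a low dark ridge (2 mm high, 17 mm wide, gently sloped) over each of the five inner dividers; the flat stretches between ridges, and outside the end ridges, mark the six gaps.
- red_post: Red end post, fixed, 60 x 30 x 50 mm high, at one end of the rack, left or right (rack y = +178 or -178 mm, x = -10 mm). Gaps are counted from this end. Origin at the centre of its underside.
- plain_post: Plain plywood end post of the same size at the other end. Origin at the centre of its underside.
- prop_center (a point): Centre (17 mm above the table) of the loose terracotta kiln prop: a solid bar 80 mm long (its x), 34 mm wide and high, 0.13 to 0.25 kg, lying before the rack, far end 13 to 40 mm short of the dividers, lengthwise to the gaps within 0.2 rad. Fully home, its far end touches the back board, its centre is at rack x = -40 mm and its near end sticks 15 mm out of the gap.
- cream_prop: Loose cream kiln prop, 55 x 34 x 34 mm, standing in one of the gaps. Leave alone. Origin at the centre of its underside.
- grey_prop: Loose grey kiln prop, 55 x 34 x 34 mm, in another gap. Leave alone. Origin at the centre of its underside.
- glaze_jar: Loose white glaze jar with blue cap, 64 mm across, 75 mm high, at the left of the work. Leave alone. Origin at the centre of its underside.
- tool_pot: Loose white pot of modelling tools, 76 mm across, pot 90 mm high, tools to 155 mm, at the right of the work. Leave alone. Origin at the centre of its underside.
There are look-alikes about, which are no part of the job. What is shaped like the part that bears prop_center but green, pink or purple is not meant.

How it is judged:
By the outcome, as a careful person would: the job done as asked, in the order asked, and still so for the second after the job is handed in, with the robot touching nothing.
It also fails if it takes over 51 s, if anything falls off the work surface, if the arm or the gripper's body presses on something with over 40 N, if the wrist force passes 120 N, or if a joint passes its speed limit or range.

## Robot

A 6-joint arm with a two-finger parallel gripper is mounted at the origin on the work surface. World frame = base frame: x ahead of the robot, y to its left, z up, the work surface at z = 0. Lengths are in m, angles in rad, forces in N, time in s.
With the tool pointing down it reaches from about 0.3 to 0.825 m from the base axis. Payload 5.4 kg.
Tool frame: the origin (TCP) lies midway between the tips of the shut fingers; the grasp point (between the pads) lies 19 mm behind it; z points along the fingers, y is the direction in which the jaws open and shut (so a half turn about z gives the same grasp; the last joint's range is limited). The gripper opens to 92 mm and grips with 3 to 60 N. Pads are 20 mm wide; open, the fingers measure 128 mm over their backs; the gripper's body (75 mm by 189 mm) begins 69 mm behind the grasp point.
Start: joints at [-1.32, 0.158, 1.597, -0, 1.386, -0.21], TCP at [0.256, -0.515, 0.191] pointing down, gripper open.
Joint ranges: [-2.91, 2.91], [-0.94, 2.29], [0.18, 2.7], [-1.29, 4.43], [0.17, 2.64], [-3, 3]. Speed limits (rad/s): [2.57, 2.57, 3.14, 3.14, 3.14, 3.14].

## Interface

Orientations are given as a rotation vector (axis times angle).
In Python, from station import manip, eyes gives the robot as it stands.
- The arm moves only by the tool jog_arm, never from a script. Its argument "deltas" is text: rows parted by semicolons, each of 7 numbers parted by spaces: the gripper's target within -1 to 1 (fully open at 1, half-way at 0, shut at -1), then the shift along the world's x, y, z in mm, then the turn, a rotation vector about the world's x, y, z in rad. A call has 1 to 12 rows; each row is the pose to reach, as a shift and turn from the pose measured when the call began; what a row does not reach only later rows make up. A row lasts 1/12 s, in which the tool goes at most 41.7 mm and 7.16 degrees, less where a joint would pass 70% of its speed; a pose out of reach is approached as far as the arm can. A call with a gripper value outside its range is refused whole. The fingers move at their own pace and stop on an object; "squeeze" is the grip in N (left out, the last holds). Time passes only in rows, so rows that repeat a pose let the fingers close. It gives the time, the measured TCP pose, the force and the opening at its end, in the units of the state.
- manip.get_obs(): the state, without advancing time (a new reading comes with each control period).
- eyes.camera(name): name is "scene" or "top" or "wrist"; returns a dict with "frame" (400x640x3 uint8, red, green, blue), "intrinsics" (3x3 intrinsics, pixels), "rvec" (rotation vector, rad) and "tvec" (3), from world to camera coordinates, as OpenCV has them. Camera axes: x right, y down, z forward; pixel columns grow to the right and rows downward; lengths in m; the calibration is good to about 2 mm. A picture is of the moment at which its call begins. There is no depth.
- manip.sign_off(): hands the job in, once; it reports no verdict.
The state is a dict: "time": time; "q": joint angles; "dq": joint speeds; "joint_efforts": joint torques, N m; "ee_pos": TCP position; "orientation": TCP orientation; "wrist_force": force on the tool from outside, world axes, zero at the start; "moment": the same for the moment, N m; "opening": opening from 0.0 (shut) to 1.0 (fully open).
Only numpy, scipy, OpenCV 4.12 (cv2) and the standard library are available. Lean on these libraries where they do the work, as an engineer would, in place of code of your own. Each camera call takes 0.05 s, during which the arm holds its last target.

## Working session

There is one attempt and no reset: what is moved stays moved. The work goes in short steps, Python scripts to look and compute and a tool call to move; the robot and the scene stay as the last step left them, time stands still between calls to the robot, and variables do not carry over. Pictures are saved under pics/ and viewed, and the job is handed in when it is done.

Besides the shell and the picture viewer there is one more tool, called after ">>>" by a JSON object that holds its "fn" and its "kwargs", one argument or row to a line. jog_arm: Moves the arm, as the interface text tells. Its arguments: {"type":"object","properties":{"deltas":{"type":"string"},"squeeze":{"type":"number"}},"required":["deltas"]}

```bash
mkdir -p pics
cat > h.py <<'E'
import numpy as np,cv2
from station import manip,eyes
def shot(n,f):
    c=eyes.camera(n); cv2.imwrite('pics/'+f,c['frame'][:,:,::-1]); np.savez('pics/'+f+'.npz',**c); return c
def ray(c,px,z):
    R=cv2.Rodrigues(np.array(c['rvec'],float))[0];t=np.array(c['tvec'],float).ravel()
    d=R.T@np.linalg.inv(c['intrinsics'])@np.array([px[0],px[1],1.]);o=-R.T@t
    return o+d*(z-o[2])/d[2]
def proj(c,P):
    return cv2.projectPoints(np.array(P,float).reshape(-1,3),np.array(c['rvec'],float),np.array(c['tvec'],float),np.array(c['intrinsics'],float),None)[0][:,0]
E
python3 - <<'E'
from h import *
for n in('scene','top','wrist'): 
    c=shot(n,n+'0.png'); print(n,np.round(c['rvec'],3),np.round(c['tvec'],3))
print(manip.get_obs())
E
```

```text
scene [ 2.195  1.547 -0.402] [-0.161 -0.393  1.617]
top [ 2.149 -2.11   0.199] [-0.028  0.504  0.892]
wrist [-2.456  1.522  0.222] [-0.575 -0.032  0.391]
{'time': 0.15, 'q': array([-1.32012544e+00,  1.58856500e-01,  1.59793146e+00,  4.21808570e-06,
        1.38621783e+00, -2.10096538e-01]), 'dq': array([ 0.00117461, -0.00429091, -0.00396469, -0.0004196 , -0.0023953 ,
        0.00031097]), 'joint_efforts': array([ 1.52843186e-04, -3.85916877e+01, -3.22433424e+01,  7.01303361e-02,
        3.51638091e-02, -8.57940654e-05]), 'ee_pos': array([ 0.2555188 , -0.51453099,  0.18977775]), 'orientation': array([-3.05721283e+00, -7.17062360e-01,  3.85008530e-05]), 'wrist_force': array([-0.64916544, -0.86873333, -0.23941734]), 'moment': array([ 0.01212188,  0.04710752, -0.00881144]), 'opening': 0.9993843262308763}
```

View pics/scene0.png

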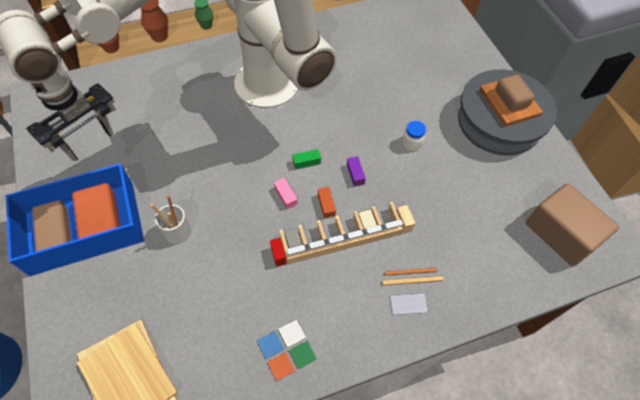

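View pics/top0.png

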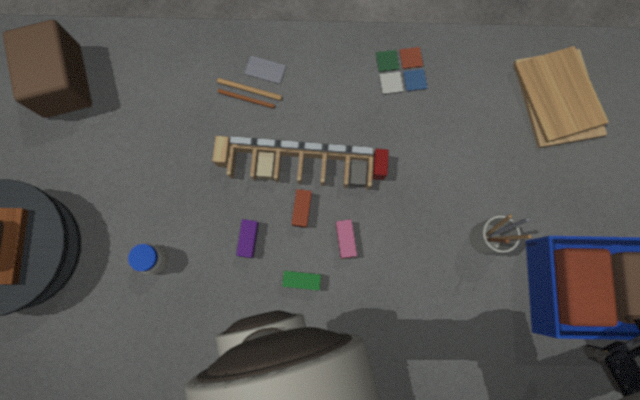

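View pics/wrist0.png

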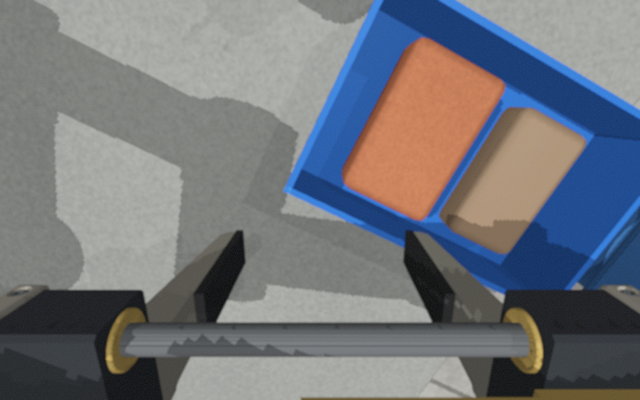

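The top view shows the red post on the right at (381,164), with gap 1 next to it holding the grey prop. The third gap lies between columns 300 and 323. The terracotta prop is at about (302,208) and the plain post at (221,150). Next I'll measure these more closely.

Run:
```python
from h import *
im=cv2.imread('pics/top0.png'); cv2.imwrite('pics/topz.png',cv2.resize(im[120:300,200:400],None,fx=4,fy=3.3333*1.0 if 0 else 3.3,interpolation=cv2.INTER_CUBIC)[:600])
im=cv2.imread('pics/scene0.png'); cv2.imwrite('pics/scenez.png',cv2.resize(im[140:280,250:430],None,fx=4,fy=4,interpolation=cv2.INTER_CUBIC))
from h import *
for n in('top','scene'):
    c=dict(np.load(f'pics/{n}0.png.npz')); hsv=cv2.cvtColor(c['frame'],cv2.COLOR_RGB2HSV)
    H,S,V=[hsv[...,i].astype(int) for i in range(3)]
    for nm,m in dict(terra=(H>=5)&(H<=14)&(S>150)&(V>60),red=((H<=4)|(H>175))&(S>180)&(V>60),purple=(H>130)&(H<150)&(S>100),pink=(H>160)&(H<176)&(S>80),green=(H>50)&(H<75)&(S>150)).items():
        k,l,st,ce=cv2.connectedComponentsWithStats(m.astype(np.uint8))
        for i in range(1,k):
            if st[i,4]>60: 
                ct=cv2.findContours((l==i).astype(np.uint8),0,2)[0][0]
                print(n,nm,st[i],ce[i].round(1),[np.round(v,1) for v in cv2.minAreaRect(ct)])
```

```text
top terra [294 208  14  18  71] [299.9 216.2] [array([300.1, 216.3]), array([12.8, 15.7]), np.float64(10.3)]
top terra [  0 216  22  40 234] [ 10.  236.2] [array([ 10.4, 235.3]), array([16.3, 41.3]), np.float64(8.7)]
top terra [  0 263  15  15  69] [  6.3 269.1] [array([  5.8, 269.8]), array([13.3, 13.7]), np.float64(15.9)]
top terra [ 563  263   54   62 1329] [593.2 298.1] [array([589.5, 293.5]), array([61., 53.]), np.float64(90.0)]
top purple [237 220  21  37 585] [246.9 238.1] [array([247. , 238.2]), array([16.4, 36.5]), np.float64(8.7)]
top pink [336 220  20  38 566] [345.7 238.7] [array([345.9, 238.7]), array([36.9, 16. ]), np.float64(81.9)]
scene terra [30  0 12 12 70] [35.6  4.9] [array([35.9,  4.8]), array([12.1,  7.2]), np.float64(63.4)]
scene terra [141   0  27  42 765] [154.2  21. ] [array([154.3,  21.6]), array([40.6, 24.7]), np.float64(59.5)]
scene terra [462   0  18  16 144] [471.3   4.9] [array([470.5,   7.5]), array([15., 17.]), np.float64(90.0)]
scene terra [ 99  35  20  18 172] [110.6  45.1] [array([110.9,  45.4]), array([12.7, 20.6]), np.float64(62.1)]
scene terra 
[... 289 characters left out ...]
ray([28.8, 12.1]), np.float64(74.7)]
scene terra [385 269  52   6 118] [410.6 271.2] [array([410.5, 271.2]), array([ 2.3, 51.2]), np.float64(85.9)]
scene terra [268 353  26  27 401] [280.7 366.3] [array([280.7, 366.4]), array([20.1, 19.7]), np.float64(63.4)]
scene red [271 238  15  28 272] [277.9 251.4] [array([278. , 251.4]), array([25.5, 11. ]), np.float64(74.1)]
scene purple [347 157  18  29 333] [355.4 170.1] [array([355.7, 170.5]), array([28.5, 13. ]), np.float64(71.6)]
scene pink [274 178  23  31 390] [285.4 192.9] [array([285.4, 192.9]), array([29.9, 13.6]), np.float64(59.7)]
scene green [293 150  27  18 354] [306.3 158.5] [array([306.4, 158.5]), array([13.6, 26.1]), np.float64(77.9)]
```

View pics/topz.png

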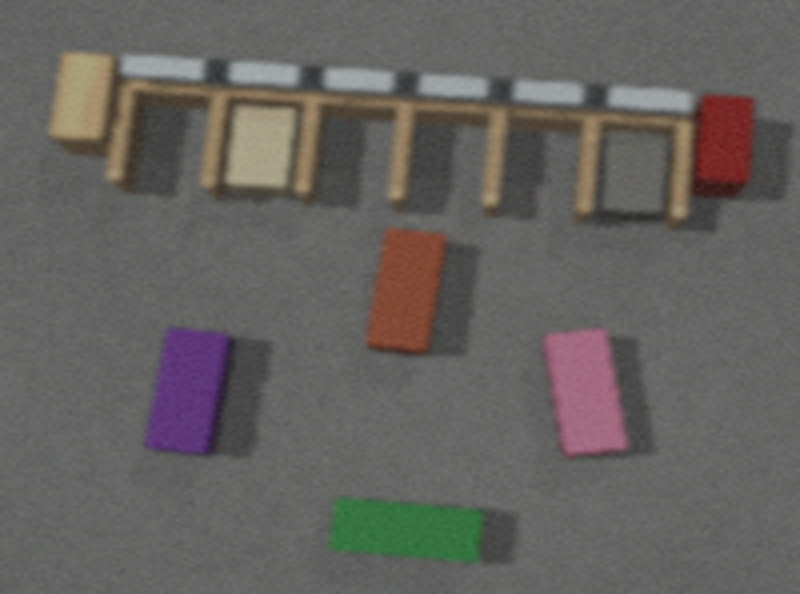

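View pics/scenez.png

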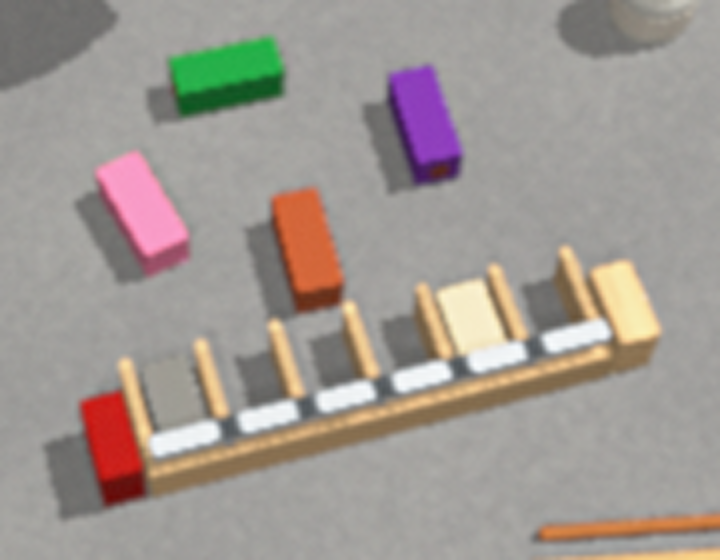

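The zoomed top view shows six rail flats separated by five dark ridges. The terracotta prop lies in front of the divider between gaps 3 and 4, yawed slightly. Next I'll compute the rack frame and the prop pose.

```bash
cat > meas.py <<'E'
from h import *
def run(n,c):
    hsv=cv2.cvtColor(c['frame'],cv2.COLOR_RGB2HSV);H,S,V=[hsv[...,i].astype(int) for i in range(3)]
    box=np.zeros(H.shape,bool)
    if n=='top': box[125:185,215:395]=1
    else: box[195:270,260:415]=1
    m=box&(S<40)&(V>(140 if n=='top' else 190))
    k,l,st,ce=cv2.connectedComponentsWithStats(m.astype(np.uint8))
    P=[ray(c,ce[i],.06)[:2] for i in range(1,k) if st[i,4]>20]
    P=np.array(sorted(P,key=lambda p:p[1])); print(n,'flats',P.round(4).tolist())
    print(np.linalg.norm(np.diff(P,axis=0),axis=1).round(4))
    vx,vy,x0,y0=cv2.fitLine(P.astype(np.float32),cv2.DIST_L2,0,.01,.01).ravel(); print('mean',P.mean(0).round(4),'yaw',np.arctan2(-vx*np.sign(vy),abs(vy)).round(4))
    if n=='top':
        m=((H<=14)|(H>176))&(S>110)&(V>50); box[:]=0; box[185:235,285:320]=1
        m&=box
        k,l,st,ce=cv2.connectedComponentsWithStats(m.astype(np.uint8)); i=1+st[1:,4].argmax()
        ct=cv2.findContours((l==i).astype(np.uint8),0,2)[0][0]
        q=np.array([ray(c,p,.034)[:2] for p in ct[:,0].astype(float)],np.float32)
        print('prop',st[i],ce[i],'ctr',ray(c,ce[i],.034),cv2.minAreaRect(q))
E
python3 - <<'E'
from meas import *
for n in('top','scene'): run(n,dict(np.load(f'pics/{n}0.png.npz')))
c=dict(np.load('pics/top0.png.npz'))
for zx,zy,z in [(398,200,.04),(490,207,.04),(583,216,.04),(305,193,.04)]: print('nose',ray(c,(200+zx/4,120+zy/3.3),z).round(4))
for zx,zy in [(387,230),(443,235),(427,351),(367,346)]: print('corner',ray(c,(200+zx/4-.4,120+zy/3.3-.4),.034).round(4))
E
```

```text
top flats [[0.624, -0.1085], [0.6274, -0.0528], [0.6306, -0.0004], [0.6339, 0.0512], [0.6373, 0.1035], [0.6407, 0.1587]]
[0.0558 0.0526 0.0517 0.0524 0.0553]
mean [0.6323 0.0253] yaw -0.0626
prop [292 190  19  37 543] [301.25782689 207.99447514] ctr [0.49598104 0.02217853 0.034     ] ((0.49664610624313354, 0.022162798792123795), (0.03309837728738785, 0.08008129894733429), 83.25835418701172)
scene flats [[0.6249, -0.1068], [0.6282, -0.0512], [0.6318, 0.0009], [0.6351, 0.0529], [0.6376, 0.1041], [0.6418, 0.1603]]
[0.0557 0.0522 0.0521 0.0512 0.0564]
mean [0.6332 0.0267] yaw -0.0624
nose [0.556  0.0274 0.04  ]
nose [ 0.5522 -0.0233  0.04  ]
nose [ 0.5471 -0.0746  0.04  ]
nose [0.5598 0.0787 0.04  ]
corner [0.5376 0.0341 0.034 ]
corner [0.5348 0.0031 0.034 ]
corner [0.4566 0.0101 0.034 ]
corner [0.4593 0.0428 0.034 ]
```

>>> {"fn": "jog_arm", "kwargs": {
  "deltas": "-1 0 0 70 0 0 0; -1 0 0 70 0 0 0; -1 369 411 70 0 0 1.047; -1 369 411 70 0 0 1.047; -1 369 411 70 0 0 1.047; -1 369 411 70 0 0 1.047; -1 369 411 70 0 0 1.047; -1 369 411 70 0 0 1.047; -1 369 411 70 0 0 1.047; -1 369 411 70 0 0 1.047; -1 369 411 70 0 0 1.047; -1 369 411 70 0 0 1.047"
}}

```text
time: 1.15
ee_pos: [0.5348, -0.2025, 0.2596]
orientation: [-2.287, -2.152, 0.001]
wrist_force: [0.2, -1.0, -0.3]
opening: 0.155
```

>>> {"fn": "jog_arm", "kwargs": {
  "deltas": "-1 90 99 0 0 0 0; -1 90 99 0 0 0 0; -1 90 99 0 0 0 0; -1 90 99 0 0 0 0; -1 90 99 -100 0 0 0; -1 90 99 -170 0 0 0; -1 90 99 -170 0 0 0; -1 90 99 -170 0 0 0; -1 90 99 -170 0 0 0; -1 90 99 -170 0 0 0; -1 90 99 -170 0 0 0"
}}

```text
time: 2.07
ee_pos: [0.626, -0.1043, 0.0919]
orientation: [2.287, 2.152, 0.0]
wrist_force: [0.5, 0.0, 1.0]
opening: 0.004
```

Run:
```python
from h import *
for n in('top','wrist','scene'): shot(n,n+'1.png')
o=manip.get_obs(); print(o['ee_pos'],o['orientation'],o['wrist_force'],o['opening'],o['q'])
c=dict(np.load('pics/scene1.png.npz')); print(proj(c,[o['ee_pos']]))
for n in('wrist',): pass
im=cv2.imread('pics/scene1.png'); cv2.imwrite('pics/scene1z.png',cv2.resize(im[140:280,220:420],None,fx=4,fy=4,interpolation=cv2.INTER_CUBIC))
```

```text
[ 0.62728169 -0.10454445  0.09349817] [2.28475726 2.14999594 0.0030748 ] [0.19172415 0.20913121 0.33163764] 0.0037843630295093097 [-3.54734522e-01  3.93395480e-01  1.50995402e+00 -1.66700817e-04
  1.23352045e+00 -2.93923309e-01]
[[296.29676237 244.0760797 ]]
```

View pics/scene1z.png

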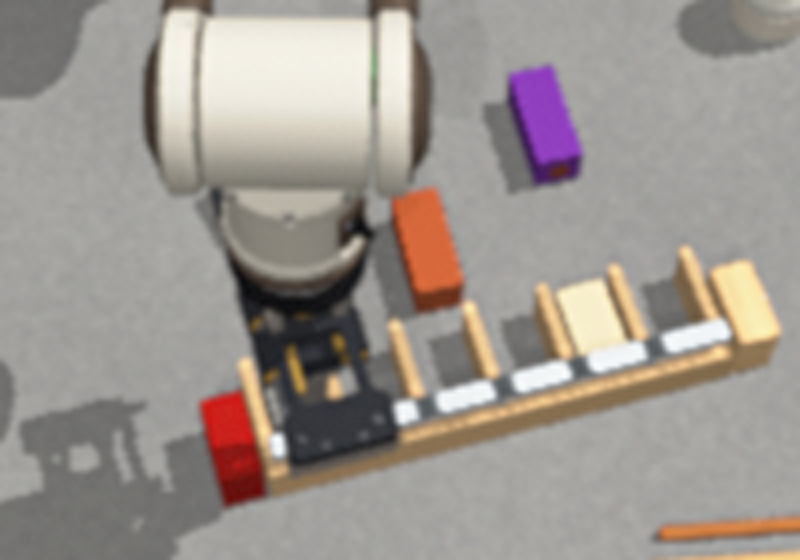

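View pics/wrist1.png

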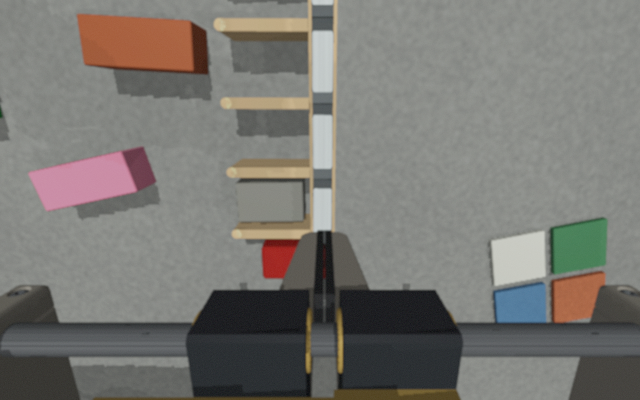

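The fingertips are shut and centred over the rail: rail column 322 against tip column 323 in the wrist view. Next I'll descend gently at gap 1.

>>> {"fn": "jog_arm", "kwargs": {
  "deltas": "-1 -2 1 -14 0 0 0; -1 -2 1 -24 0 0 0; -1 -2 1 -29 0 0 0; -1 -2 1 -31 0 0 0; -1 -2 1 -31 0 0 0; -1 -2 1 -31 0 0 0"
}}

```text
time: 2.72
ee_pos: [0.6255, -0.1036, 0.0628]
orientation: [2.285, 2.15, 0.003]
wrist_force: [-0.3, -0.4, 0.1]
opening: 0.004
```

Run:
```python
from h import *
c=shot('wrist','w2.png')
o=manip.get_obs(); print(o['ee_pos'],o['orientation'],o['wrist_force'])
```

```text
[ 0.62564016 -0.10368167  0.06296182] [2.28439778 2.14954885 0.00356989] [0.5370149  0.79068694 0.24059473]
```

>>> {"fn": "jog_arm", "kwargs": {
  "deltas": "-1 0 0 -2 0 0 0; -1 0 0 -4 0 0 0; -1 0 0 -5.5 0 0 0; -1 0 0 -6.5 0 0 0; -1 0 0 -6.5 0 0 0; -1 0 0 -6.5 0 0 0"
}}

```text
time: 3.27
ee_pos: [0.6255, -0.1037, 0.0563]
orientation: [2.285, 2.15, 0.003]
wrist_force: [-0.8, 0.2, 0.3]
opening: 0.009
```

Run:
```python
from h import *
c=shot('wrist','w3.png')
for i in range(3):
  o=manip.get_obs(); print(o['ee_pos'],o['wrist_force']); eyes.camera('wrist')
```

```text
[ 0.62564824 -0.10367277  0.05647947] [ 0.50346772  0.00763791 -0.02547579]
[ 0.62569322 -0.10371841  0.0565443 ] [-0.91549014  0.58920655 -0.3969092 ]
[ 0.6257043  -0.10370809  0.05658621] [-0.06221919 -0.17148605 -0.66725141]
```

View pics/w3.png

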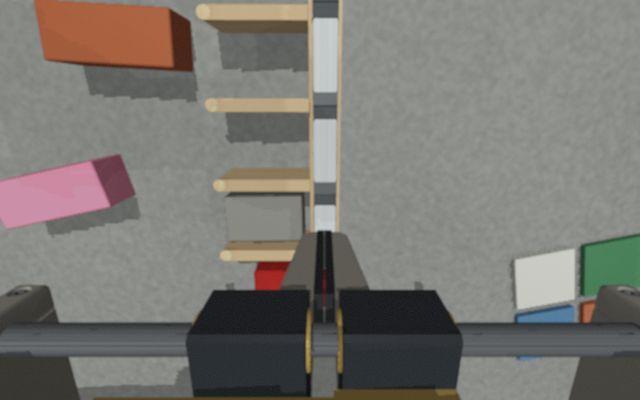

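>>> {"fn": "jog_arm", "kwargs": {
  "deltas": "-1 0 0 -1 0 0 0; -1 0 0 -1 0 0 0;-1 0 0 -2 0 0 0; -1 0 0 -2 0 0 0; -1 0 0 -2 0 0 0"
}}

```text
time: 3.88
ee_pos: [0.6256, -0.1037, 0.0544]
orientation: [2.284, 2.15, 0.003]
wrist_force: [0.6, 0.3, -0.4]
opening: 0.008
```

Run:
```python
from h import *
F=[]
for i in range(5):
  o=manip.get_obs(); F.append(np.r_[o['ee_pos'],o['wrist_force'],o['moment']]); c=eyes.camera('scene')
print(np.mean(F,0).round(4))
cv2.imwrite('pics/s4z.png',cv2.resize(c['frame'][200:280,240:370,::-1],None,fx=6,fy=6,interpolation=cv2.INTER_CUBIC))
```

```text
[ 0.6257 -0.1037  0.0545 -0.3838 -0.006   0.1113 -0.0421 -0.0773  0.0125]
```

View pics/s4z.png

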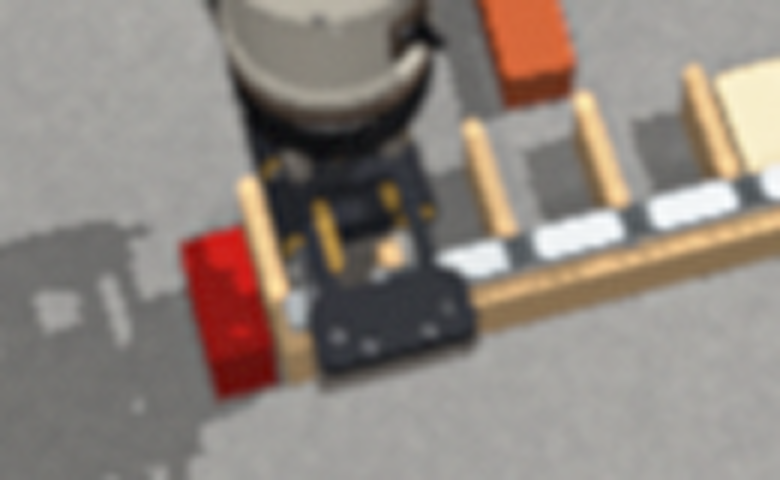

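Run:
```python
from h import *
c0=dict(np.load('pics/scene0.png.npz')); c1=shot('scene','s5.png')
def flats(c):
    hsv=cv2.cvtColor(c['frame'],cv2.COLOR_RGB2HSV);S,V=hsv[...,1].astype(int),hsv[...,2].astype(int)
    m=(S<40)&(V>190); m[:195]=0;m[270:]=0;m[:,:300]=0;m[:,415:]=0
    k,l,st,ce=cv2.connectedComponentsWithStats(m.astype(np.uint8)); return ce[1:][st[1:,4]>20].round(2)
print(flats(c0).tolist());print(flats(c1).tolist())
print(proj(c0,[[.63,0,.06],[.63,0,.05],]))
g0=cv2.cvtColor(c0['frame'],cv2.COLOR_RGB2GRAY).astype(np.float32);g1=cv2.cvtColor(c1['frame'],cv2.COLOR_RGB2GRAY).astype(np.float32)
print(abs(g1-g0)[205:245,330:415].mean())
w=dict(np.load('pics/w3.png.npz'))
o=manip.get_obs();print(o['ee_pos']); cw=shot('wrist','w5.png'); print(proj(cw,[o['ee_pos'],o['ee_pos']-[0,0,.005],[.6246,-.1035,.06]]))
cv2.imwrite('pics/w5z.png',cv2.resize(cw['frame'][150:300,230:420,::-1],None,fx=4,fy=4,interpolation=cv2.INTER_CUBIC))
```

```text
[[393.61, 223.52], [373.35, 228.57], [354.89, 233.66], [335.78, 238.62], [316.38, 243.56], [301.68, 247.56]]
[[393.64, 223.48], [373.35, 228.57], [355.05, 233.65], [335.78, 238.62], [319.15, 242.72]]
[[335.21518812 238.12345245]
 [335.05175819 239.77882907]]
1.6241176
[ 0.62572531 -0.10371688  0.05460183]
[[322.93897898 229.05587854]
 [322.91791769 226.14652432]
 [321.15798176 232.13637938]]
```

View pics/w5z.png

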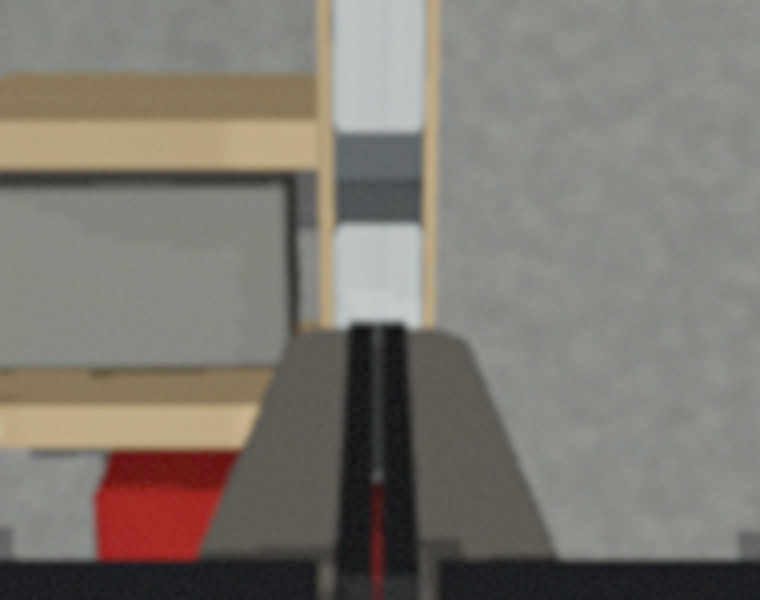

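>>> {"fn": "jog_arm", "kwargs": {
  "deltas": "-1 0 0 -1 0 0 0; -1 0 0 -2 0 0 0;-1 0 0 -2 0 0 0; -1 0 0 -2 0 0 0; -1 0 0 -2 0 0 0"
}}

```text
time: 4.65
ee_pos: [0.6257, -0.1037, 0.0525]
orientation: [2.284, 2.149, 0.004]
wrist_force: [0.2, -0.6, 0.0]
opening: 0.004
```

```bash
cat > chk.py <<'E'
from h import *
def flats(c):
    hsv=cv2.cvtColor(c['frame'],cv2.COLOR_RGB2HSV);S,V=hsv[...,1].astype(int),hsv[...,2].astype(int)
    m=(S<40)&(V>190); m[:195]=0;m[270:]=0;m[:,:300]=0;m[:,415:]=0
    k,l,st,ce=cv2.connectedComponentsWithStats(m.astype(np.uint8)); return ce[1:][st[1:,4]>20].round(2)
F=[]
for i in range(4):
  o=manip.get_obs(); F.append(np.r_[o['ee_pos'],o['wrist_force'],o['moment']]); c=eyes.camera('scene')
print(o['time'],np.mean(F,0).round(4),o['opening'],flats(c)[:,1])
E
python3 chk.py
```

```text
4.8 [ 0.6257 -0.1037  0.0526  0.1702  0.1031  0.0231 -0.0181 -0.0735  0.018 ] 0.0035167804725508857 [223.5  228.58 233.63 238.58 242.8 ]
```

>>> {"fn": "jog_arm", "kwargs": {
  "deltas": "-1 0 0 -1 0 0 0; -1 0 0 -2 0 0 0;-1 0 0 -2 0 0 0; -1 0 0 -2 0 0 0"
}}

```text
time: 5.18
ee_pos: [0.6256, -0.1037, 0.0505]
orientation: [2.284, 2.15, 0.004]
wrist_force: [0.2, 0.3, -0.5]
opening: 0.005
```

```bash
python3 chk.py
```

```text
5.3333 [ 0.6257 -0.1037  0.0506  0.2307  0.1052 -0.2671 -0.0093 -0.0634  0.0222] 0.004976075689061004 [223.5  228.57 233.64 238.62 242.88]
```

Run:
```python
from h import *
c=shot('wrist','w6.png'); o=manip.get_obs(); e=o['ee_pos']
K=c['intrinsics'];R=cv2.Rodrigues(np.array(c['rvec'],float))[0];C=-R.T@np.array(c['tvec'],float).ravel()
print(K[0,0],'cam',C,'ee',e, 'R',R.round(3).tolist())
m=np.array([.6327,.0262,.0]);x=np.array([.998,-.0625,0]);y=np.array([.0625,.998,0])
for r in (-104,-52,0):
  for z in(.05,.055,.06,.07): print(r,z,proj(c,[m+y*r/1000+[0,0,z]-x*.007,m+y*r/1000+[0,0,z]+x*.007]).round(1).tolist())
print('tip',proj(c,[e,e+[0,.01,0],e+[0,-.01,0]]))
cv2.imwrite('pics/w6z.png',cv2.resize(c['frame'][50:250,220:420,::-1],None,fx=3,fy=3,interpolation=cv2.INTER_CUBIC))
```

```text
323.08633984253663 cam [ 0.63013775 -0.02363048  0.24447749] ee [ 0.62581027 -0.10373493  0.05070535] R [[0.998, -0.06, 0.006], [-0.06, -0.956, 0.287], [-0.012, -0.286, -0.958]]
-104 0.05 [[309.8, 189.8], [332.2, 189.8]]
-104 0.055 [[309.5, 192.0], [332.5, 192.0]]
-104 0.06 [[309.2, 194.3], [332.7, 194.3]]
-104 0.07 [[308.6, 199.3], [333.3, 199.3]]
-52 0.05 [[308.9, 103.2], [333.1, 103.2]]
-52 0.055 [[308.5, 103.3], [333.4, 103.3]]
-52 0.06 [[308.2, 103.4], [333.7, 103.4]]
-52 0.07 [[307.4, 103.6], [334.4, 103.7]]
0 0.05 [[307.8, 1.5], [334.1, 1.6]]
0 0.055 [[307.4, -1.3], [334.4, -1.2]]
0 0.06 [[307.0, -4.2], [334.8, -4.1]]
0 0.07 [[306.0, -10.7], [335.6, -10.6]]
tip [[322.97701435 229.06578782]
 [322.01530877 214.51179733]
 [323.91267019 243.22555386]]
```

View pics/w6z.png

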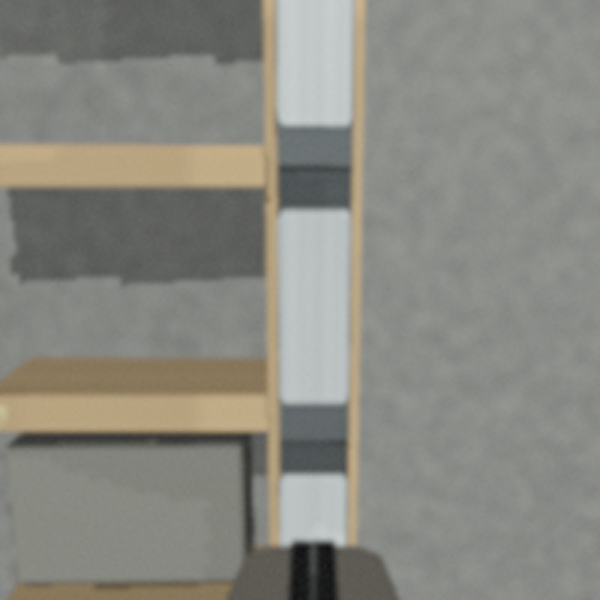

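Run:
```python
import cv2,numpy as np
im=cv2.imread('pics/wrist0.png'); cv2.imwrite('pics/w0z.png',cv2.resize(im[210:400,140:500],None,fx=2.2,fy=2.2,interpolation=cv2.INTER_CUBIC))
from h import *
c=dict(np.load('pics/wrist0.png.npz'))
e=np.array([.2555,-.5145,.1898]);X=np.array([.8957,.4447,0]);Y=np.array([.4447,-.8957,0])
for h in(0,.01,.02,.03,.05):
  for w in(.046,):
    print(h,proj(c,[e+X*a+Y*b+[0,0,h] for b in(-w,w) for a in(-.01,.01)]).round().tolist())
```

```text
0 [[252.0, 245.0], [250.0, 216.0], [393.0, 245.0], [395.0, 216.0]]
0.01 [[249.0, 251.0], [247.0, 222.0], [396.0, 252.0], [398.0, 222.0]]
0.02 [[245.0, 259.0], [243.0, 228.0], [400.0, 259.0], [402.0, 228.0]]
0.03 [[241.0, 267.0], [238.0, 235.0], [404.0, 267.0], [406.0, 235.0]]
0.05 [[231.0, 287.0], [228.0, 251.0], [413.0, 287.0], [416.0, 251.0]]
```

View pics/w0z.png

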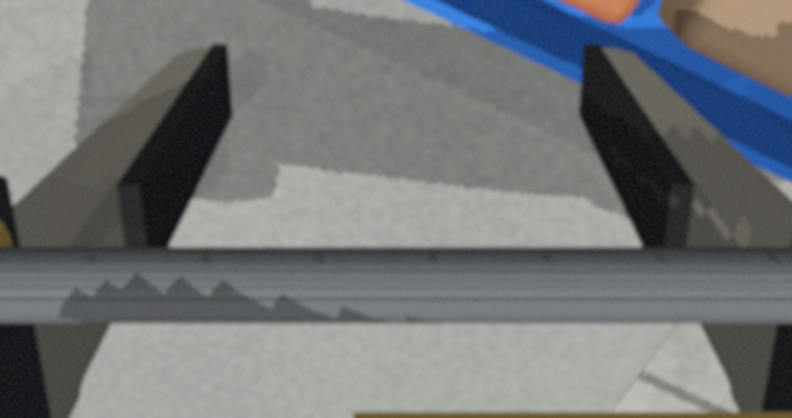

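The physical pad tips appear in the wrist view about 22 mm above the reported TCP: the left tip is at (243,230) to (245,262), where h=0 would put it at rows 216–245. That explains why there was no contact. I'll keep descending in checked steps.

>>> {"fn": "jog_arm", "kwargs": {
  "deltas": "-1 0 0 -2 0 0 0; -1 0 0 -5 0 0 0;-1 0 0 -7 0 0 0; -1 0 0 -8 0 0 0; -1 0 0 -8 0 0 0"
}}

```text
time: 5.85
ee_pos: [0.6254, -0.1036, 0.0421]
orientation: [2.285, 2.15, 0.003]
wrist_force: [0.2, 0.3, 0.3]
opening: 0.008
```

```bash
python3 chk.py
```

```text
6.0 [ 0.6256 -0.1037  0.0424  0.1935 -0.0302  0.3259 -0.0176 -0.0552  0.019 ] 0.0054928364894047555 [223.48 228.57 233.64 238.58 243.22]
```

>>> {"fn": "jog_arm", "kwargs": {
  "deltas": "-1 0 0 -1 0 0 0; -1 0 0 -2 0 0 0; -1 0 0 -3 0 0 0; -1 0 0 -3 0 0 0"
}}

```text
time: 6.38
ee_pos: [0.6257, -0.1037, 0.0395]
orientation: [2.284, 2.15, 0.004]
wrist_force: [-0.2, 0.2, 0.4]
opening: 0.004
```

```bash
python3 chk.py
```

```text
6.5333 [ 0.6258 -0.1037  0.0396  0.023  -0.0898 -0.0245 -0.0151 -0.0712  0.028 ] 0.004562531606278123 [223.48 228.57 233.63 238.62 243.3 ]
```

>>> {"fn": "jog_arm", "kwargs": {
  "deltas": "-1 0 0 -1 0 0 0; -1 0 0 -2 0 0 0; -1 0 0 -2 0 0 0; -1 0 0 -2 0 0 0"
}}

```text
time: 6.92
ee_pos: [0.6258, -0.1038, 0.0377]
orientation: [2.284, 2.149, 0.004]
wrist_force: [0.1, -0.9, -0.4]
opening: 0.006
```

```bash
python3 chk.py
```

```text
7.0667 [ 0.6259 -0.1038  0.0378  0.2182  0.0965 -0.0634 -0.0448 -0.0766 -0.0106] 0.0020986193682820437 [223.5  228.57 233.64 238.65 243.3 ]
```

>>> {"fn": "jog_arm", "kwargs": {
  "deltas": "-1 0 0 -1 0 0 0; -1 0 0 -2 0 0 0; -1 0 0 -2 0 0 0; -1 0 0 -2 0 0 0"
}}

```text
time: 7.45
ee_pos: [0.6261, -0.1039, 0.0361]
orientation: [2.284, 2.149, 0.004]
wrist_force: [0.9, 0.2, 1.7]
opening: 0.004
```

```bash
python3 chk.py
```

```text
7.6 [ 0.6261 -0.1038  0.0361  0.0509 -0.1225  1.7188 -0.0486 -0.0209  0.0147] 0.004796041885471851 [223.48 228.59 233.7  238.68 243.43]
```

Contact is confirmed at a reported TCP z of about 0.0363 (Fz 1.7 N), so the real tips are about 23.7 mm above the reported TCP. I'll press about 3 mm further.

>>> {"fn": "jog_arm", "kwargs": {
  "deltas": "-1 -1 0 -1 0 0 0; -1 -1 0 -2 0 0 0; -1 -1 0 -3 0 0 0; -1 -1 0 -3.3 0 0 0; -1 -1 0 -3.3 0 0 0"
}}

```text
time: 8.07
ee_pos: [0.6257, -0.1039, 0.0331]
orientation: [2.283, 2.148, 0.005]
wrist_force: [2.0, 0.1, 2.6]
opening: 0.002
```

```bash
python3 chk.py
```

```text
8.2167 [ 0.6256 -0.1039  0.0331  2.567   0.0155  2.6404  0.0398 -0.4677  0.0216] 0.004917021993867453 [224.14 229.1  234.11 239.1  243.85]
```

>>> {"fn": "jog_arm", "kwargs": {
  "deltas": "-1 0.5 5 -0.3 0 0 0; -1 0.8 10 -0.3 0 0 0; -1 1 15 -0.3 0 0 0; -1 1.3 20 -0.3 0 0 0; -1 1.6 25 -0.3 0 0 0; -1 1.9 30 -0.3 0 0 0; -1 2.2 35 -0.3 0 0 0; -1 2.5 40 -0.3 0 0 0; -1 2.8 45 -0.3 0 0 0; -1 3.1 50 -0.3 0 0 0; -1 3.3 53 -0.3 0 0 0; -1 3.3 53 -0.3 0 0 0"
}}

```text
time: 9.27
ee_pos: [0.6287, -0.0498, 0.0326]
orientation: [2.283, 2.15, 0.006]
wrist_force: [0.0, 1.1, 2.9]
opening: 0.005
```

```bash
python3 chk.py
```

```text
9.4167 [ 6.2860e-01 -4.9800e-02  3.2600e-02  1.2460e-01  1.9226e+00  3.4173e+00
  3.1410e-01 -9.9600e-02 -3.2000e-03] 0.0024426451287780024 [224.16 229.14 234.21 238.47]
```

>>> {"fn": "jog_arm", "kwargs": {
  "deltas": "-1 0.2 5 -0.1 0 0 0; -1 0.5 10 -0.1 0 0 0; -1 0.8 15 -0.1 0 0 0; -1 1 20 -0.1 0 0 0; -1 1.3 25 -0.1 0 0 0; -1 1.6 30 -0.1 0 0 0; -1 1.9 35 -0.1 0 0 0; -1 2.2 40 -0.1 0 0 0; -1 2.4 45 -0.1 0 0 0; -1 2.5 48 -0.1 0 0 0; -1 2.5 49 -0.1 0 0 0; -1 2.5 49 -0.1 0 0 0"
}}

```text
time: 10.47
ee_pos: [0.631, -0.0004, 0.0323]
orientation: [2.285, 2.15, 0.007]
wrist_force: [-0.8, -0.2, 1.8]
opening: 0.01
```

```bash
python3 chk.py
python3 - <<'E'
from h import *
shot('wrist','w7.png')
E
```

```text
10.6167 [ 6.3100e-01 -4.0000e-04  3.2300e-02 -4.4090e-01  8.4250e-01  3.1198e+00
  1.1480e-01 -6.8100e-02 -8.2000e-03] -0.0006497814459276435 [224.16 229.14 233.42]
```

View pics/w7.png

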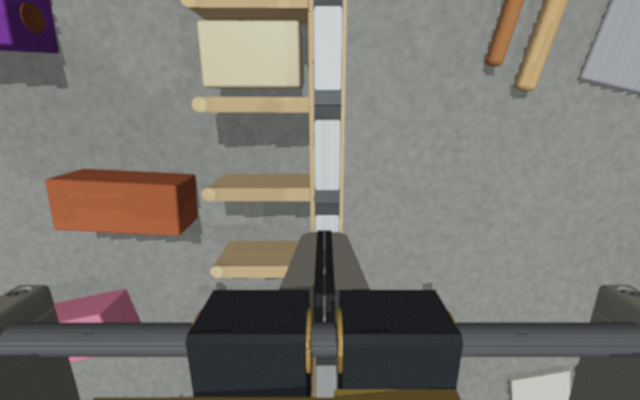

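Run:
```python
from h import *
c=dict(np.load('pics/w7.png.npz')); im=c['frame'][:,:,::-1]
cv2.imwrite('pics/w7z.png',cv2.resize(im[170:290,270:380],None,fx=5,fy=5,interpolation=cv2.INTER_CUBIC))
for r in(190,202,213,231,232): print(r,ray(c,(327,r),.0565).round(4))
```

```text
190 [0.6351 0.0322 0.0565]
202 [0.6347 0.0254 0.0565]
213 [0.6344 0.0189 0.0565]
231 [0.6337 0.0082 0.0565]
232 [0.6337 0.0075 0.0565]
```

View pics/w7z.png

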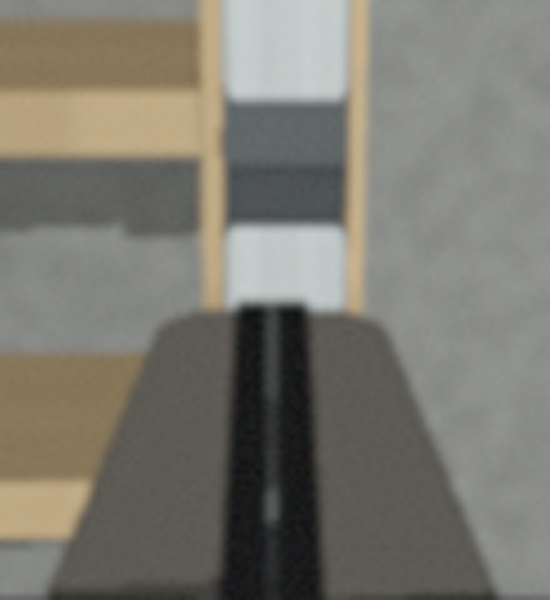

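The tips' front edge on the rail is about 17 mm short of the middle ridge, so the pads are centred at about rack y = -27, which is gap 3. Next I'll lift straight up, then turn and move over the prop.

>>> {"fn": "jog_arm", "kwargs": {
  "deltas": "-1 0 0 30 0 0 0; -1 0 0 70 0 0 0; -1 0 0 80 0 0 -0.1; 0.1 -40 5 80 0 0 -0.3; 0.1 -80 15 80 0 0 -0.5; 0.1 -134 22 80 0 0 -0.6; 0.1 -134 22 80 0 0 -0.75; 0.1 -134 22 80 0 0 -0.9; 0.1 -134 22 80 0 0 -1.0; 0.1 -134 22 80 0 0 -1.1; 0.1 -134 22 80 0 0 -1.25; 0.1 -134 22 80 0 0 -1.4"
}}

```text
time: 11.72
ee_pos: [0.4961, 0.0217, 0.1115]
orientation: [3.106, 0.435, -0.0]
wrist_force: [0.0, 0.3, 0.6]
opening: 0.552
```

>>> {"fn": "jog_arm", "kwargs": {
  "deltas": "0.1 0 0 0 0 0 -0.1; 0.1 0 0 0 0 0 -0.21; 0.1 0 0 0 0 0 -0.21"
}}

```text
time: 11.97
ee_pos: [0.4952, 0.0217, 0.1105]
orientation: [3.135, 0.102, -0.004]
wrist_force: [-0.2, -0.0, -0.7]
opening: 0.551
```

```bash
python3 chk.py
python3 - <<'E'
from h import *
c=shot('wrist','w8.png');o=manip.get_obs();print(o['ee_pos'],o['orientation'],o['q'])
print(2*np.arctan2(o['orientation'][1],o['orientation'][0]))
print(proj(c,[[.4965,.0222,.034],[.5812,.0032,.034]]))
E
```

```text
12.1167 [ 0.4954  0.0217  0.1108 -0.0169  0.2021 -0.6539  0.0459  0.0225  0.0202] 0.550289184082397 [223.48 228.59 233.64 238.62 243.61 247.56]
[0.49584404 0.02166211 0.11122519] [ 3.13450212e+00  1.09562619e-01 -2.12423344e-03] [-0.19649098  0.03227721  1.89549233 -0.00570785  1.21395976  1.30642048]
0.0698790606714629
[[321.91510421 195.76491819]
 [352.83808764  96.29900425]]
```

View pics/w8.png

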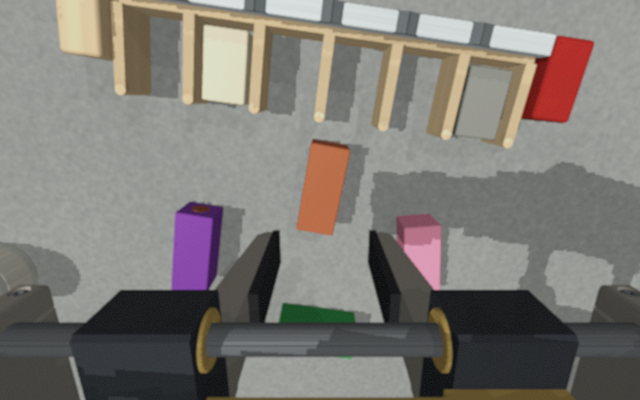

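Run:
```python
from h import *
c=dict(np.load('pics/w8.png.npz'))
o=np.array([.6227,.0266,0]);x=np.array([.998,-.0625,0]);y=np.array([.0625,.998,0])
for nm,r in dict(nose0=(-65,0,40),nosem52=(-65,-52,40),ridge0=(10,0,62),ridge104=(10,-104,62),back=(0,-26,36)).items(): print(nm,proj(c,o+x*r[0]/1e3+y*r[1]/1e3+[0,0,r[2]/1e3]).round(1))
C=dict(np.load('pics/top0.png.npz'))
f=C['frame'];hsv=cv2.cvtColor(f,cv2.COLOR_RGB2HSV)
for nm,cc,b in(('top',C,(185,235,285,320)),('scene',dict(np.load('pics/scene0.png.npz')),(183,222,312,342)),('w',c,(130,240,290,355))):
  hsv=cv2.cvtColor(cc['frame'],cv2.COLOR_RGB2HSV);H,S,V=[hsv[...,i].astype(int) for i in range(3)]
  m=((H<=14)|(H>176))&(S>110)&(V>(50 if nm=='top' else 120));B=np.zeros_like(m);B[b[0]:b[1],b[2]:b[3]]=1;m&=B
  ct=max(cv2.findContours(m.astype(np.uint8),0,2)[0],key=cv2.contourArea)
  r=cv2.minAreaRect(np.array([ray(cc,p,.034)[:2] for p in ct[:,0].astype(float)],np.float32))
  print(nm,np.round(np.r_[r[0],r[1],r[2]],4))
```

```text
nose0 [[316.7 124.1]]
nosem52 [[380.4 132.8]]
ridge0 [[330.3  13.3]]
ridge104 [[480.5  36.1]]
back [[361.5  41.8]]
top [4.96600e-01 2.22000e-02 3.31000e-02 8.01000e-02 8.32584e+01]
scene [5.01100e-01 2.33000e-02 3.46000e-02 8.13000e-02 8.36236e+01]
w [5.01500e-01 2.24000e-02 3.30000e-02 7.92000e-02 8.34318e+01]
```

The wrist view shows the prop at (324,187), between the open jaws, which are at (280,235) and (370,235). The rail has risen again. I'll align the yaw to the rack and lower the open jaws around the prop.

>>> {"fn": "jog_arm", "kwargs": {
  "deltas": "0.1 2 1 0 0 0 -0.1; 0.1 2 1 -20 0 0 -0.132; 0.1 2 1 -50 0 0 -0.132; 0.1 2 1 -80 0 0 -0.132; 0.1 2 1 -100 0 0 -0.132; 0.1 2 1 -115 0 0 -0.132; 0.1 2 1 -122 0 0 -0.132; 0.1 2 1 -122 0 0 -0.132; 0.1 2 1 -122 0 0 -0.132"
}}

```text
time: 12.97
ee_pos: [0.4982, 0.0226, -0.0103]
orientation: [3.135, -0.097, -0.002]
wrist_force: [0.6, -0.1, -0.1]
opening: 0.551
```

```bash
python3 chk.py
python3 - <<'E'
from h import *
c=shot('wrist','w9.png');o=manip.get_obs();print(o['ee_pos'],o['orientation'])
print(2*np.arctan2(o['orientation'][1],o['orientation'][0]))
E
```

```text
13.1167 [ 0.4989  0.0225 -0.0097 -0.0238  0.1849  0.497   0.0541  0.0524 -0.0117] 0.5501695125090983 [223.48 228.57 233.64 238.59 243.56 247.56]
[ 0.49887567  0.02249429 -0.00967084] [ 3.13466910e+00 -9.70227024e-02  8.03101035e-04]
-0.06188323853223533
```

View pics/w9.png

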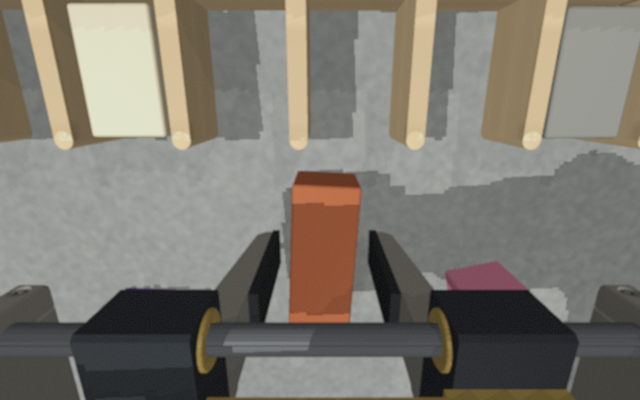

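The open jaws flank the prop, with tips about 14 mm above the table, and the tool is aligned with the dividers. I'll narrow to about 39 mm without gripping, then push the prop sideways 16.5 mm.

>>> {"fn": "jog_arm", "kwargs": {
  "deltas": "-0.15 0 0 0 0 0 0; -0.15 0 0 0 0 0 0; -0.15 0 0 0 0 0 0; -0.15 -0.1 -2 0 0 0 0; -0.15 -0.3 -5 0 0 0 0; -0.15 -0.5 -8 0 0 0 0; -0.15 -0.7 -11 0 0 0 0; -0.15 -0.9 -14 0 0 0 0; -0.15 -1 -16.5 0 0 0 0; -0.15 -1 -16.5 0 0 0 0"
}}

```text
time: 14.05
ee_pos: [0.4979, 0.0053, -0.0097]
orientation: [3.134, -0.098, 0.001]
wrist_force: [1.2, 0.1, -0.3]
opening: 0.425
```

```bash
python3 chk.py
python3 - <<'E'
from h import *
c=shot('wrist','w10.png')
E
```

```text
14.2 [ 0.4978  0.0055 -0.0097  0.5749  0.5235  0.2589  0.033   0.0113 -0.0146] 0.4244057727315336 [223.5  228.56 233.63 238.63 243.61 247.56]
```

View pics/w10.png

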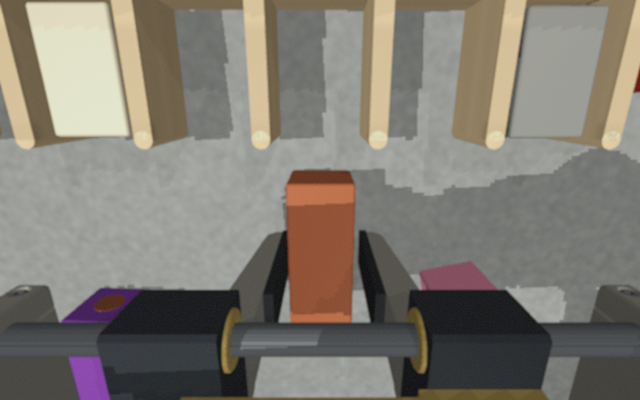

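The prop is now centred at column 320 and lined up with gap 3, whose noses are at columns 261 and 378. Next I'll open, rise, go behind it, shut and lower.

>>> {"fn": "jog_arm", "kwargs": {
  "deltas": "0.05 0 0 0 0 0 0; 0.05 0 0 0 0 0 0; 0.05 0 0 0 0 0 0; 0.05 0 0 25 0 0 0; 0.05 0 0 50 0 0 0; -1 -20 2 55 0 0 0; -1 -45 5 55 0 0 0; -1 -67 7 55 0 0 0; -1 -67 7 55 0 0 0; -1 -67 7 55 0 0 0; -1 -67 7 55 0 0 0"
}}

```text
time: 15.22
ee_pos: [0.4318, 0.0127, 0.0456]
orientation: [3.134, -0.097, 0.003]
wrist_force: [0.4, -0.7, 0.4]
opening: 0.115
```

```bash
python3 chk.py
python3 - <<'E'
from h import *
c=shot('wrist','w11.png'); shot('top','t11.png')
cc=c
hsv=cv2.cvtColor(cc['frame'],cv2.COLOR_RGB2HSV);H,S,V=[hsv[...,i].astype(int) for i in range(3)]
m=((H<=14)|(H>176))&(S>110)&(V>120)
m[:, :250]=0;m[:,400:]=0
ct=max(cv2.findContours(m.astype(np.uint8),0,2)[0],key=cv2.contourArea)
r=cv2.minAreaRect(np.array([ray(cc,p,.034)[:2] for p in ct[:,0].astype(float)],np.float32))
print(np.round(np.r_[r[0],r[1],r[2]],4))
E
```

```text
15.3667 [ 0.4319  0.0126  0.0456  0.7675 -0.52   -0.0837  0.0088  0.0265  0.0102] 0.00927035340805482 [223.48 228.57 233.66 238.62 243.56 247.56]
[5.00800e-01 6.90000e-03 3.32000e-02 7.78000e-02 8.63889e+01]
```

View pics/w11.png

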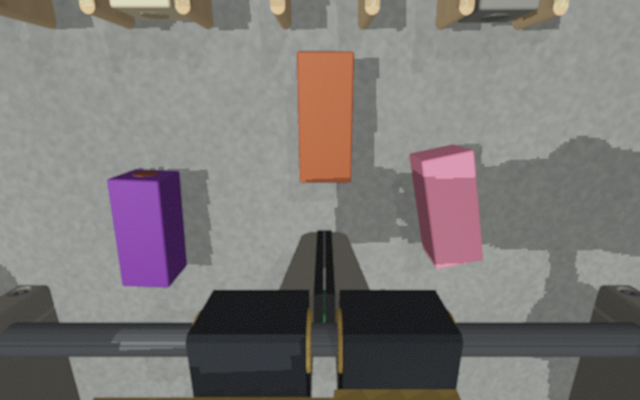

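The prop is yawed with the rack (-0.063 rad) and centred about 1 mm off the gap's centre line. I'll lower the shut fingers and start pushing.

>>> {"fn": "jog_arm", "kwargs": {
  "deltas": "-1 0 0 -25 0 0 0; -1 0 0 -45 0 0 0; -1 0 0 -55 0 0 0; -1 0 0 -57 0 0 0; -1 0 0 -57 0 0 0; -1 7 -0.4 -57 0 0 0; -1 14 -0.9 -57 0 0 0; -1 18 -1.1 -57 0 0 0; -1 22 -1.4 -57 0 0 0; -1 26 -1.6 -57 0 0 0; -1 30 -1.9 -57 0 0 0; -1 34 -2.1 -57 0 0 0"
}}

```text
time: 16.52
ee_pos: [0.4655, 0.0107, -0.0117]
orientation: [3.134, -0.097, 0.0]
wrist_force: [-1.6, -0.8, 0.4]
opening: 0.006
```

```bash
python3 chk.py
python3 - <<'E'
from h import *
c=shot('wrist','w12.png')
E
```

```text
16.6667 [ 0.466   0.0106 -0.0116 -0.6559 -0.2763 -0.049   0.0521  0.1335 -0.0148] 0.004369720780382377 [223.46 228.58 233.63 238.62 243.56 247.56]
```

View pics/w12.png

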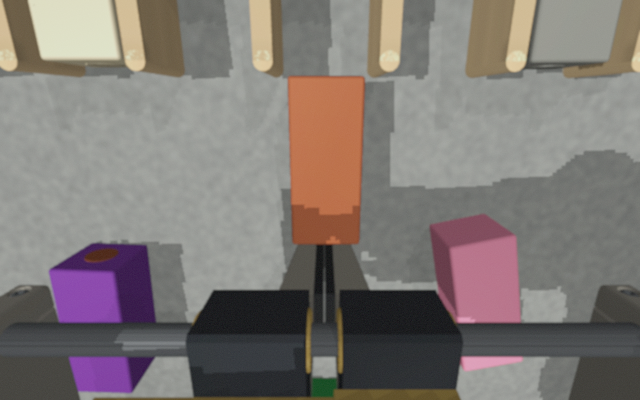

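The prop is in contact with the fingers and centred at column 326 (noses 263 and 390). I'll continue the push.

>>> {"fn": "jog_arm", "kwargs": {
  "deltas": "-1 4 -0.2 0 0 0 0; -1 8 -0.5 0 0 0 0; -1 12 -0.7 0 0 0 0; -1 16 -1 0 0 0 0; -1 20 -1.2 0 0 0 0; -1 24 -1.5 0 0 0 0; -1 28 -1.7 0 0 0 0; -1 32 -2 0 0 0 0; -1 36 -2.2 0 0 0 0; -1 40 -2.5 0 0 0 0; -1 44 -2.7 0 0 0 0; -1 48 -3 0 0 0 0"
}}

```text
time: 17.77
ee_pos: [0.5138, 0.0077, -0.0118]
orientation: [3.134, -0.097, 0.001]
wrist_force: [0.2, -0.1, -1.0]
opening: 0.007
```

```bash
python3 chk.py
python3 - <<'E'
from h import *
c=shot('wrist','w13.png')
E
```

```text
17.9167 [ 0.5143  0.0075 -0.0116  0.1421  0.0564 -0.5783  0.0218  0.086   0.0069] 0.007088992044479404 [223.48 228.57 233.64 238.72 243.56 247.56]
```

View pics/w13.png

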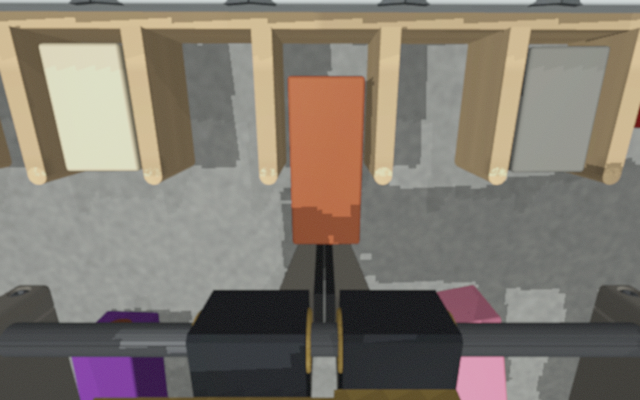

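The prop is well inside the gap with clearance on both sides. The remaining travel is about 17 mm, so I'll slow down.

>>> {"fn": "jog_arm", "kwargs": {
  "deltas": "-1 3 -0.2 0 0 0 0; -1 6 -0.4 0 0 0 0; -1 9 -0.6 0 0 0 0; -1 12 -0.8 0 0 0 0; -1 13 -0.8 0 0 0 0; -1 14 -0.9 0 0 0 0; -1 14 -0.9 0 0 0 0"
}}

```text
time: 18.6
ee_pos: [0.5279, 0.0067, -0.0116]
orientation: [3.134, -0.097, 0.002]
wrist_force: [-0.6, 0.4, 0.7]
opening: 0.003
```

```bash
python3 chk.py
```

```text
18.75 [ 0.5279  0.0067 -0.0115 -0.1188  0.2237  0.105   0.0301  0.0379  0.0074] 0.007920875309508772 [223.48 228.56 233.66 238.6  243.56 247.56]
```

>>> {"fn": "jog_arm", "kwargs": {
  "deltas": "-1 1 0 0 0 0 0; -1 2 -0.1 0 0 0 0; -1 3 -0.2 0 0 0 0; -1 4 -0.2 0 0 0 0; -1 4 -0.2 0 0 0 0"
}}

```text
time: 19.22
ee_pos: [0.5322, 0.0065, -0.0115]
orientation: [3.134, -0.097, 0.004]
wrist_force: [-1.3, -0.4, 0.2]
opening: 0.006
```

```bash
python3 chk.py
python3 - <<'E'
from h import *
c=shot('wrist','w14.png')
E
```

```text
19.3667 [ 0.5322  0.0065 -0.0115 -0.7312 -0.2784 -0.3881  0.0363  0.0706 -0.0131] 0.007025324537430601 [223.5  228.56 233.66 238.6  243.61 247.56]
```

View pics/w14.png

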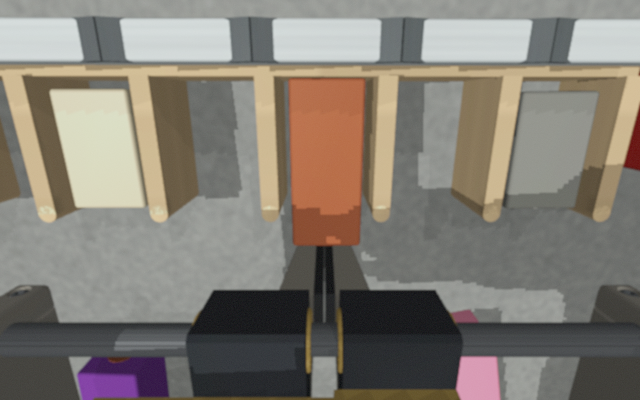

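Almost home: the prop's far edge is at row 78, next to the board edge at about row 74. I'll creep until the force rises.

>>> {"fn": "jog_arm", "kwargs": {
  "deltas": "-1 0.5 0 0 0 0 0; -1 1 -0.1 0 0 0 0; -1 1.5 -0.1 0 0 0 0; -1 2 -0.1 0 0 0 0; -1 2 -0.1 0 0 0 0"
}}

```text
time: 19.88
ee_pos: [0.5326, 0.0065, -0.0117]
orientation: [3.134, -0.097, -0.002]
wrist_force: [-6.6, -0.6, 4.5]
opening: 0.005
```

```bash
python3 chk.py
```

```text
20.0333 [ 0.5326  0.0065 -0.0117 -6.211  -0.5924  4.4353  0.0346  1.0854 -0.0265] 0.0030009949547548844 [223.48 228.57 233.63 238.6  243.56 247.56]
```

The tool stopped after 0.4 mm with 6 N in the push direction, so the prop is home. I'll back straight off, then rise.

>>> {"fn": "jog_arm", "kwargs": {
  "deltas": "-1 -3 0.2 0 0 0 0; -1 -10 0.6 0 0 0 0; -1 -25 1.6 0 0 0 0; -1 -40 2.5 0 0 0 0; -1 -40 2.5 30 0 0 0; -1 -40 2.5 70 0 0 0; -1 -40 2.5 110 0 0 0; -1 -40 2.5 150 0 0 0; -1 -40 2.5 180 0 0 0; -1 -60 2.5 200 0 0 0; -1 -60 2.5 200 0 0 0; -1 -60 2.5 200 0 0 0"
}}

```text
time: 21.08
ee_pos: [0.4732, 0.0089, 0.1892]
orientation: [3.134, -0.097, 0.004]
wrist_force: [0.1, 0.6, -0.3]
opening: 0.005
```

```bash
python3 chk.py
python3 - <<'E'
from h import *
c=shot('wrist','w15.png'); shot('top','t15.png');shot('scene','s15.png')
im=cv2.imread('pics/s15.png'); cv2.imwrite('pics/s15z.png',cv2.resize(im[140:280,250:430],None,fx=4,fy=4,interpolation=cv2.INTER_CUBIC))
E
```

```text
21.2333 [ 0.4724  0.0091  0.1875  0.5102  0.106  -0.1904  0.0677 -0.0101  0.0018] 0.005552398527679345 [223.48 228.56 233.64 238.61 243.57 247.56]
```

View pics/w15.png

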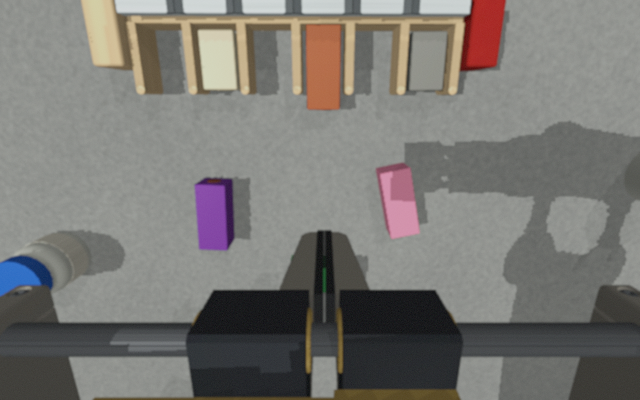

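View pics/s15z.png

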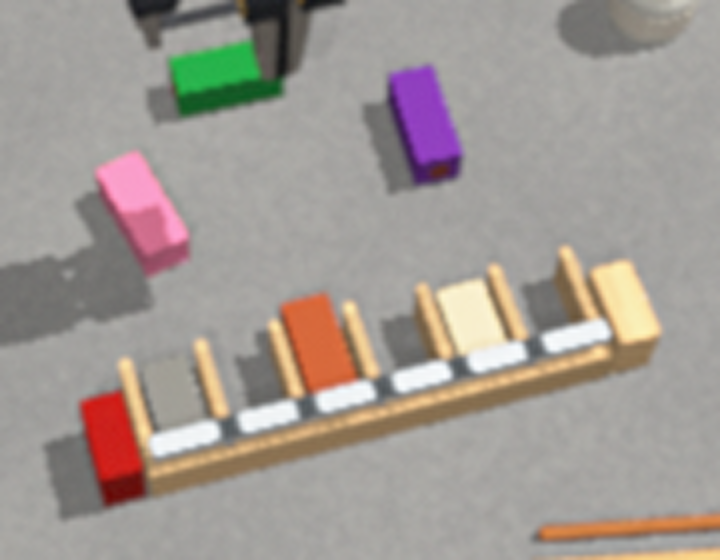

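View pics/t15.png

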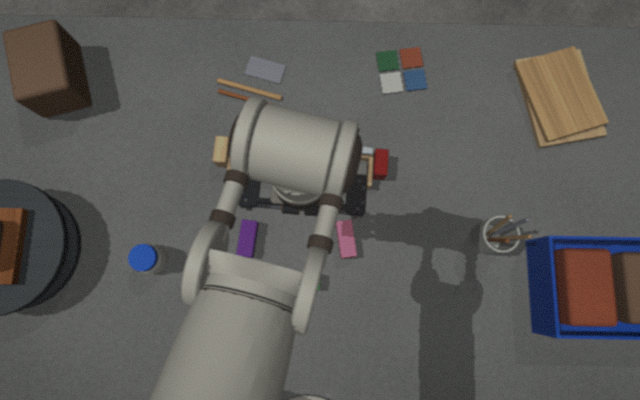

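The prop sits in gap 3 with its near end (row 109) about 15 px, or roughly 15 mm, beyond the noses (row 94). The rail is up, and the other props, the jar and the pot haven't moved.

Run:
```python
from station import manip
print(manip.sign_off())
```

```text
the job is handed in; nothing more can be done
None
```

The terracotta prop is fully home in the third gap from the red end, and the job was handed in at about 21 s of the 51 s allowed.

- **Rail:** I pressed it about 3–4 mm (2.6–3.4 N at the readings I took) with the fingers shut. I ran the fingertips from gap 1 to gap 3 and lifted off at about rack y = -27 mm, close to the gap's centre at -26 mm.
- **Prop:** I shifted it sideways along the table between the partly open jaws without gripping it, then pushed its end with the shut fingers. It stopped dead against the back board at about 6 N.

**Last checks:**
- The final pictures show the prop square in gap 3, sticking out about 15 mm as it should when home.
- The rail is back up, the other props, the jar and the pot look unmoved, and the arm is clear with no force reading beyond noise.

**Disagreements:**
- The fingertips turned out to be about 24 mm above the reported tool point. I noticed this when the rail gave no contact at the expected height, then confirmed it in the wrist camera and by touch, and corrected for it.
- The cameras disagreed by about 5 mm on the prop's starting distance from the rack. This did not matter, because the prop was pushed until it stopped.

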